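# Set and lock the snap-fastener carousel

### The arm

A 6-joint arm with a two-finger parallel gripper is mounted at the origin on the work surface. World frame = base frame: x ahead of the robot, y to its left, z up, the work surface at z = 0. Lengths are in m, angles in rad, forces in N, time in s.
With the tool pointing down it reaches from about 0.35 to 0.85 m from the base axis. Payload 8.1 kg.
Tool frame: the origin (TCP) lies on the mounting face of the last link; the fingertips stand 186 mm ahead of it and the grasp point (between the pads) lies 167 mm ahead of it; z points along the fingers, y is the line along which they close (so a half turn about z gives the same grasp; the last joint's range is limited). The gripper opens to 93 mm and grips with 3 to 60 N. Pads are 15 mm wide; open, the fingers measure 128 mm over their backs; the gripper's body (75 mm by 188 mm) begins 65 mm behind the grasp point.
Start: joints at [-1.267, 0.13, 1.488, -0, 1.523, -0.085], TCP at [0.227, -0.555, 0.405] pointing down, gripper open.
Joint ranges: [-2.96, 2.96], [-0.89, 2.26], [0.02, 2.5], [-1.34, 4.48], [0, 2.73], [-2.66, 2.66]. Speed limits (rad/s): [2.39, 2.39, 2.79, 3.14, 3.14, 3.14].

### API

Orientations are given as a rotation vector (axis times angle).
In Python, from plant import * gives the robot as it stands. The module is installed in compiled form; this text tells all that it offers.
- The arm moves only by the tool arm_command, never from a script. Its argument "increments" is a list of rows, each a list of 6 numbers: the shift along the tool's x, y, z in units of 0.2 m (1.0 is 0.2 m), then the turn, a rotation vector about the tool's x, y, z in units of pi rad (1.0 is pi rad). A call has exactly 5 rows; each row is the pose to reach, as a shift and turn from the pose commanded when the call began, along the tool's axes at that moment, turning the shorter way round; what a row does not reach only later rows make up. A row lasts 1/8 s, in which the tool goes at most 62.5 mm and 10.7 degrees, less where a joint would pass 70% of its speed; a pose out of reach is approached as far as the arm can. A call with a number of a shift or a turn outside -1 to 1 is refused whole. A call with a gripper value outside its range is refused whole. "fingers" is the closure, from -1 (fully open) to 1 (shut), set as the call begins (left out, the last holds). The fingers move at their own pace and stop on an object; "force" is the grip in N (left out, the last holds). Time passes only in rows, so rows that repeat a pose let the fingers close, or fill a call up. It gives the time, the measured TCP pose, the force, the opening and the grip force at its end, in the units of the state.
- read_state(): the state, without advancing time (a new reading comes with each control period).
- read_camera(name): name is "scene" or "top"; returns a dict with "image" (420x560x3 uint8, red, green, blue), "fx", "fy", "cx", "cy" (pixels), "T" (4x4, takes a point from camera to world coordinates). Camera axes: x right, y down, z forward; pixel columns grow to the right and rows downward; lengths in m; the calibration is good to about 2 mm. A picture is of the moment at which its call begins. There is no depth.
- close_job(): hands the job in; it is judged then, once.
The state is a dict: "t": time; "q": joint angles; "dq": joint speeds; "joint_torque": joint torques, N m; "tool_pos": TCP position; "orientation": TCP orientation; "force": force on the tool from outside, world axes, zero at the start; "wrist_torque": the same for the moment, N m; "opening": finger opening in m; "gripper_force": force on a finger pad.
Only numpy, scipy, OpenCV 4.12 (cv2) and the standard library are available. Lean on these libraries where they do the work, as an engineer would, in place of code of your own. Each camera call takes 0.05 s, during which the arm holds its last target. There are 200 camera calls.

### The job

Turn the fastener carousel by its black crank post until the orange compartment fills the window in the white cover. Then take the red-headed lock pin from its wooden stand, stand it in the aluminium guide, and gently nudge the wheel on anticlockwise until the pin drops fully home and locks it; stop pushing as soon as it does so that the pin is not strained, then let go. Leave the tape roll, bottle and jar alone.

Things in the scene. Friction and masses are not known exactly. Their poses are not given: they have to be found in the camera images.
- carousel: fixed grey round base, 224 mm across, 40 mm high; origin at the centre of its underside on the table, its z along the wheel's axle, its +x towards the window in the white cover; yaw within about 20 degrees. The cover is 82 mm wide tangentially, 50 to 110 mm from the axle, its top 63 mm above the table
- wheel: horizontal wheel 188 mm across, 12 mm thick, top 54 mm above the table; six 60 degree sectors (anticlockwise from above: orange, blue, white, green, yellow, grey), a lock hole 13 mm wide near, not exactly at, the middle of each, 45 mm from the axle. Origin on the axle 42 mm above the table, +x through the orange middle. Turns with light friction, about 2 N at the crank, and stays where left
- orange (a point): point on top of the wheel in the middle of the orange sector, 72 mm from the axle. It starts 40 to 100 degrees clockwise (seen from above) of the window: turn the wheel anticlockwise. Only orange shows in the window when this point is within about 20 degrees of the window's middle
- window (a point): middle of the window, 72 mm from the axle, 20 mm wide tangentially, 32 mm radially
- crank (a point): centre of the top of the crank post: upright black round knob 16 mm across, 36 mm tall, on a 12 mm steel stem, 80 mm from the axle, 100 degrees clockwise of the orange middle; top 124 mm above the table. It does not spin on its stem: pinched from above, the tool can turn along with it; a pinch at constant tool yaw drags (about 5 N). It can also be pushed
- guide_mouth (a point): centre of the hole's mouth in the aluminium guide block (30 x 30 x 20 mm, top 78 mm above the table): upright, 11.6 mm across, 3 mm chamfer, 45 mm from the axle, about 120 degrees anticlockwise of the window. With the orange exactly in the window the lock hole is still short of the guide: turn 2 to 18 degrees farther anticlockwise until the pin drops; the exact amount varies and must be felt
- pin: loose upright pin, about 90 g: steel shaft 10 mm across, 37 mm long, foot tapered over 5 mm; collar 22 mm across, 4 mm thick; red round head 16 mm across, 32 mm tall. Origin at its foot's centre. Starts in the stand. In the guide it first rests on the wheel, collar 13 mm above the guide; over a lock hole it falls home by its weight and blocks the wheel. Over 12 N against the wheel strains it
- pin_collar (a point): centre of the underside of the pin's collar, 37 mm above its foot; it coincides with guide_mouth when the pin is home
- stand: fixed wooden block 60 x 60 x 45 mm with a 12 mm hole in the middle of its top, 40 mm deep; origin at the centre of its underside
- tape: bystander: green roll of tape lying flat, 90 mm across, 24 mm high; origin at the centre of its underside
- bottle: bystander: clear water bottle, 66 mm across, 210 mm tall; origin at the centre of its underside
- tin: bystander: glass jar with white cap, 70 mm across, 70 mm tall; origin at the centre of its underside

How it is judged:
By the outcome, as a careful person would: the job done as asked, in the order asked, and still so for the second after the job is handed in, with the robot touching nothing.
It also fails if it takes over 58 s, if anything falls off the work surface, if the arm or the gripper's body presses on something with over 40 N, if the wrist force passes 120 N, or if a joint passes its speed limit or range.

## Working session

There is one attempt and no reset: what is moved stays moved. The work goes in short steps, Python scripts to look and compute and a tool call to move; the robot and the scene stay as the last step left them, time stands still between calls to the robot, and variables do not carry over. Pictures are saved under pics/ and viewed, at most 12 in all, crops included, and the job is handed in when it is done.

Besides the shell and the picture viewer there is one more tool, called after "Request:" by a JSON object that holds its "fn" and its "kwargs". arm_command: Moves the arm, as the interface text tells. Shifts and turns lie within -1 to 1; 1 stands for 0.2 m of shift or pi rad of turn. Its arguments: {"type":"object","properties":{"increments":{"type":"array","items":{"type":"array","items":{"type":"number","minimum":-1,"maximum":1}}},"fingers":{"type":"number"},"force":{"type":"number"}},"required":["increments"]}

```bash
mkdir -p pics; python3 - <<'E'
from plant import *
import cv2,numpy as np
s=read_state();print(s)
for n in("scene","top"):
    c=read_camera(n);cv2.imwrite(f"pics/{n}0.png",c["image"][:,:,::-1]);print(n,c["fx"],c["fy"],c["cx"],c["cy"],np.round(c["T"],4).tolist())
E
```

```text
{'t': 0.0, 'q': array([-1.26741911e+00,  1.31199619e-01,  1.48925204e+00, -6.50444580e-06,
        1.52302285e+00, -8.54455683e-02]), 'dq': array([-8.79600786e-04,  3.71507478e-04,  1.99346425e-05, -1.20585611e-04,
       -3.86477220e-04, -9.50466885e-04]), 'joint_torque': array([ 2.36355154e-03, -5.59831345e+01, -4.91760743e+01,  7.70199741e-02,
        3.54238646e-02, -1.95575544e-04]), 'tool_pos': array([ 0.2273868 , -0.55500187,  0.40367913]), 'orientation': array([-3.08057505e+00, -6.06560528e-01,  3.31413941e-04]), 'force': array([ 0.89678292, -0.06819318,  0.24486278]), 'wrist_torque': array([0.00992079, 0.05560011, 0.03050461]), 'gripper_force': 0.0, 'opening': 0.09315298999127761}
scene 401.1623671521567 401.1623671521567 288.41651625045483 212.0275226226288 [[0.5339, 0.6331, -0.5605, 1.0699], [0.8455, -0.4083, 0.3442, -0.3073], [-0.011, -0.6576, -0.7532, 0.7725], [0.0, 0.0, 0.0, 1.0]]
top 422.7012011571311 422.7012011571311 277.872824435744 200.9370315753386 [[-0.0112, -0.9851, 0.1716, 0.4346], [-0.9999, 0.0111, -0.0015, 0.0135], [-0.0005, -0.1716, -0.9852, 1.0612], [0.0, 0.0, 0.0, 1.0]]
```

View pics/scene0.png

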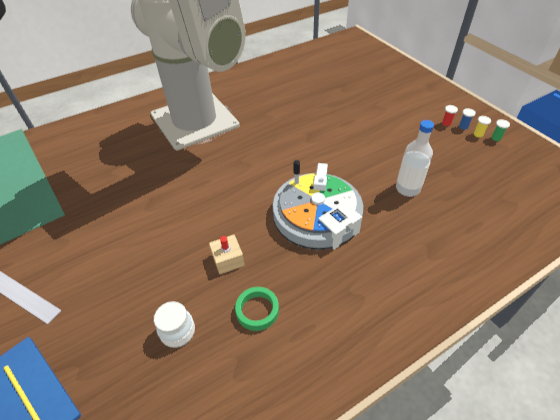

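View pics/top0.png

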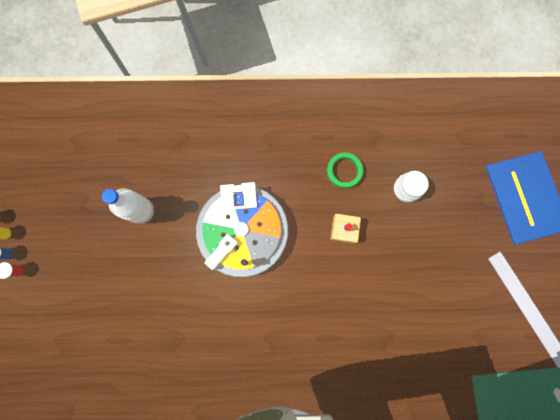

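The top view shows the carousel hub near (241,231), the window near (239,198), orange at about (265,222), the crank at about (244,262) and the pin at about (348,228). Next I'll measure these on their planes.

```bash
cat > h.py <<'E'
import cv2,numpy as np
from plant import *
def proj(c,P):
    T=np.array(c["T"]);p=(np.atleast_2d(P)-T[:3,3])@T[:3,:3]
    return np.c_[c["fx"]*p[:,0]/p[:,2]+c["cx"],c["fy"]*p[:,1]/p[:,2]+c["cy"]]
def ray(c,uv,z):
    T=np.array(c["T"]);uv=np.atleast_2d(uv).astype(float)
    d=np.c_[(uv[:,0]-c["cx"])/c["fx"],(uv[:,1]-c["cy"])/c["fy"],np.ones(len(uv))]@T[:3,:3].T
    return T[:3,3]+d*((z-T[2,3])/d[:,2])[:,None]
def plane(c,z,x0,y0,w,sc=2500):   # view of plane z: up=+x, left=+y, centre x0,y0, half width w
    n=int(2*w*sc);q=np.float32([[0,0],[n,0],[n,n],[0,n]])
    P=[[x0+w,y0+w,z],[x0+w,y0-w,z],[x0-w,y0-w,z],[x0-w,y0+w,z]]
    return cv2.warpPerspective(c["image"],cv2.getPerspectiveTransform(proj(c,P).astype(np.float32),q),(n,n),flags=cv2.INTER_CUBIC)
def mask(c,lo,hi,box=None):
    m=cv2.inRange(cv2.cvtColor(c["image"],cv2.COLOR_RGB2HSV),lo,hi)
    if box: b=np.zeros_like(m);b[box[1]:box[3],box[0]:box[2]]=1;m=m*b
    return m
def cen(m):
    n,l,s,ce=cv2.connectedComponentsWithStats(m);i=1+np.argmax(s[1:,4]);return ce[i],s[i]
E
python3 - <<'E'
from h import *
t=read_camera("top");s=read_camera("scene")
for c,b,n in((t,(320,210,370,250),"t"),(s,(205,230,245,275),"s")):
    ce,st=cen(mask(c,(0,150,90),(6,255,255),b));print(n,"red",ce,st,ray(c,ce,.065),ray(c,ce,.081))
    bb=(225,200,300,280) if n=="t" else (270,150,370,245)
    ce,st=cen(mask(c,(9,150,120),(20,255,255),bb));print("orange",ce,st,ray(c,ce,.054))
    bb=(235,250,255,275) if n=="t" else (285,150,310,185)
    ce,st=cen(mask(c,(0,0,0),(180,255,45),bb));print("crank",ce,st,ray(c,ce,.106),ray(c,ce,.124))
    bb=(320,205,375,250) if n=="t" else (205,230,250,275)
    ce,st=cen(mask(c,(12,60,130),(30,170,255),bb));print("stand",ce,st,ray(c,ce,.045))
im=np.hstack([plane(t,.054,.40,.10,.13,2200),plane(s,.054,.40,.10,.13,2200)])
im=cv2.resize(im,(800,400));cv2.imwrite("pics/p1.png",im[:,:,::-1])
print(ray(t,[[241,231],[239,198]],.06))
E
```

```text
t red [348.08571429 226.54285714] [345 224   7   6  35] [[ 0.54467333 -0.15349271  0.065     ]] [[ 0.54290489 -0.15081091  0.081     ]]
orange [265.97451274 221.21289355] [248 202  33  35 667] [[0.5609334  0.04108633 0.054     ]]Traceback (most recent call last):
  File "<stdin>", line 8, in <module>
  File "h.py", line 19, in cen
    n,l,s,ce=cv2.connectedComponentsWithStats(m);i=1+np.argmax(s[1:,4]);return ce[i],s[i]
                                                     ~~~~~~~~~^^^^^^^^^
    return _wrapfunc(a, 'argmax', axis=axis, out=out, **kwds)
    return bound(*args, **kwds)
ValueError: attempt to get argmax of an empty sequence
```

```bash
python3 - <<'E'
from h import *
np.set_printoptions(precision=4,suppress=True)
t=read_camera("top");s=read_camera("scene")
for c,b,n in((t,(320,210,370,250),"t"),(s,(205,230,245,275),"s")):
    def go(nm,lo,hi,bb,zs):
        try: ce,st=cen(mask(c,lo,hi,bb));print(n,nm,ce,st,[ray(c,ce,z)[0] for z in zs])
        except ValueError: print(n,nm,"none")
    go("red",(0,150,90),(6,255,255),b,(.065,.081))
    go("orange",(9,150,120),(20,255,255),(225,200,300,280) if n=="t" else (270,150,370,245),(.054,))
    go("crank",(0,0,0),(180,255,70),(235,252,256,275) if n=="t" else (285,150,310,180),(.106,.124))
    go("stand",(12,60,130),(30,170,255),(320,205,375,250) if n=="t" else (205,230,250,275),(.045,))
x,y=ray(t,[241,229],.054)[0][:2];print(x,y)
im=np.hstack([plane(t,.054,x,y,.13,1500),plane(s,.054,x,y,.13,1500)])
cv2.imwrite("pics/p1.png",im[:,:,::-1]);print(im.shape)
E
```

```text
t red [348.0857 226.5429] [345 224   7   6  35] [array([ 0.5447, -0.1535,  0.065 ]), array([ 0.5429, -0.1508,  0.081 ])]
t orange [265.9776 221.2701] [248 202  33  35 670] [array([0.5608, 0.0411, 0.054 ])]
t crank none
t stand [345.9419 226.8839] [ 320  205   55   45 2084] [array([ 0.5461, -0.1516,  0.045 ])]
s red [223.8625 241.8375] [220 236   8  13  80] [array([ 0.54  , -0.1501,  0.065 ]), array([ 0.552 , -0.1537,  0.081 ])]
s orange [301.7382 215.3636] [282 203  34  27 550] [array([0.5611, 0.0419, 0.054 ])]
s crank [296.3611 167.1389] [294 161   6  13  72] [array([0.4613, 0.0914, 0.106 ]), array([0.4777, 0.0806, 0.124 ])]
s stand [229.2475 250.2303] [ 205  230   45   45 1628] [array([ 0.5526, -0.1459,  0.045 ])]
0.5428593615979533 0.10091976139791824
(390, 780, 3)
```

View pics/p1.png

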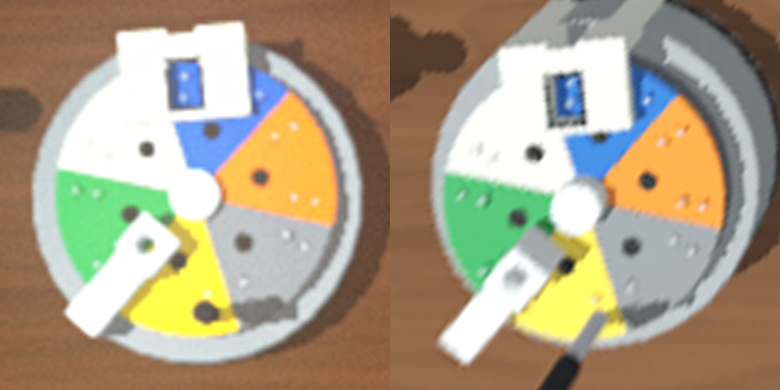

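The two rectified views agree:

| Item | Estimate |
|---|---|
| Axle | about (0.540, 0.099) |
| Window yaw | about 5.7° |
| Orange heading | about -70.5° |
| Guide | about (0.508, 0.1315) |
| Crank | about (0.462, 0.087) |

The radii (45 and 80 mm) also match the given sizes. Next I'll plan the moves.

```bash
cat >> h.py <<'E'
from scipy.spatial.transform import Rotation as Ro
np.set_printoptions(precision=4,suppress=True)
def pose(x,y,z,psi): return np.array([x,y,z+.167]),Ro.from_euler("z",psi,degrees=True)*Ro.from_euler("x",180,degrees=True)
def inc(a,b):
    d=a[1].inv().apply(b[0]-a[0])/.2; r=(a[1].inv()*b[1]).as_rotvec()/np.pi
    return [float(v) for v in np.round(np.r_[d,r],4)]
def after(a,r): # pose from increments
    r=np.array(r);return a[0]+a[1].apply(r[:3]*.2),a[1]*Ro.from_rotvec(r[3:]*np.pi)
def plan(a,calls): # calls: lists of poses (x,y,z,psi) per row
    for c in calls:
        rows=[inc(a,pose(*t)) for t in c];print(rows);a=after(a,rows[-1])
C=np.array([.540,.099])
def crank(al,r=.08): return C+r*np.array([np.cos(np.radians(al)),np.sin(np.radians(al))])
E
python3 - <<'E'
from h import *
s=read_state();R=Ro.from_rotvec(s["orientation"]).as_matrix();psi=np.degrees(np.arctan2(R[1,0],R[0,0]));print(psi,R)
a=(np.array([.2274,-.555,.405]),Ro.from_euler("z",psi,degrees=True)*Ro.from_euler("x",180,degrees=True))
st=np.array([.2274,-.555,.238,psi]);en=np.array([.4612,.0865,.20,9.5])
plan(a,[[st+(en-st)*k/4]*5 for k in(1,2,3,4)]+[[(.4612,.0865,.11,9.5)]*5])
E
```

```text
22.27740905324554 [[ 0.9254  0.3791 -0.0002]
 [ 0.3791 -0.9254  0.0007]
 [ 0.0001 -0.0007 -1.    ]]
[[0.5744, -0.6312, 0.0475, 0.0, -0.0, 0.0177], [0.5744, -0.6312, 0.0475, 0.0, -0.0, 0.0177], [0.5744, -0.6312, 0.0475, 0.0, -0.0, 0.0177], [0.5744, -0.6312, 0.0475, 0.0, -0.0, 0.0177], [0.5744, -0.6312, 0.0475, 0.0, -0.0, 0.0177]]
[[0.5385, -0.6622, 0.0475, -0.0, -0.0, 0.0178], [0.5385, -0.6622, 0.0475, -0.0, -0.0, 0.0178], [0.5385, -0.6622, 0.0475, -0.0, -0.0, 0.0178], [0.5385, -0.6622, 0.0475, -0.0, -0.0, 0.0178], [0.5385, -0.6622, 0.0475, -0.0, -0.0, 0.0178]]
[[0.5006, -0.6913, 0.0475, -0.0, -0.0, 0.0177], [0.5006, -0.6913, 0.0475, -0.0, -0.0, 0.0177], [0.5006, -0.6913, 0.0475, -0.0, -0.0, 0.0177], [0.5006, -0.6913, 0.0475, -0.0, -0.0, 0.0177], [0.5006, -0.6913, 0.0475, -0.0, -0.0, 0.0177]]
[[0.4614, -0.7179, 0.0475, -0.0, -0.0, 0.0178], [0.4614, -0.7179, 0.0475, -0.0, -0.0, 0.0178], [0.4614, -0.7179, 0.0475, -0.0, -0.0, 0.0178], [0.4614, -0.7179, 0.0475, -0.0, -0.0, 0.0178], [0.4614, -0.7179, 0.0475, -0.0, -0.0, 0.0178]]
[[-0.0, -0.0, 0.45, -0.0, -0.0, -0.0], [-0.0, -0.0, 0.45, -0.0, -0.0, -0.0], [-0.0, -0.0, 0.45, -0.0, -0.0, -0.0], [-0.0, -0.0, 0.45, -0.0, -0.0, -0.0], [-0.0, -0.0, 0.45, -0.0, -0.0, -0.0]]
```

Request:
{"fn": "arm_command", "kwargs": {"increments": [[0.2, -0.2, 0.02, 0, 0, 0.005], [0.4, -0.4, 0.03, 0, 0, 0.01], [0.574, -0.631, 0.047, 0, 0, 0.018], [0.574, -0.631, 0.047, 0, 0, 0.018], [0.574, -0.631, 0.047, 0, 0, 0.018]], "fingers": -1}}

```text
t: 0.92
tool_pos: [0.286, -0.3951, 0.3958]
orientation: [3.097, 0.521, 0.0]
force: [0.3, -0.3, 0.1]
opening: 0.0932
gripper_force: 0.0
```

Request:
{"fn": "arm_command", "kwargs": {"increments": [[0.18, -0.22, 0.02, 0, 0, 0.006], [0.36, -0.44, 0.03, 0, 0, 0.012], [0.538, -0.662, 0.047, 0, 0, 0.018], [0.538, -0.662, 0.047, 0, 0, 0.018], [0.538, -0.662, 0.047, 0, 0, 0.018]]}}

```text
t: 1.55
tool_pos: [0.3445, -0.2358, 0.3865]
orientation: [3.111, 0.432, 0.0]
force: [-0.0, -0.5, -0.0]
opening: 0.0931
gripper_force: 0.0
```

Request:
{"fn": "arm_command", "kwargs": {"increments": [[0.17, -0.23, 0.02, 0, 0, 0.006], [0.34, -0.46, 0.03, 0, 0, 0.012], [0.5, -0.691, 0.047, 0, 0, 0.018], [0.5, -0.691, 0.047, 0, 0, 0.018], [0.5, -0.691, 0.047, 0, 0, 0.018]]}}

```text
t: 2.17
tool_pos: [0.4032, -0.0759, 0.3767]
orientation: [3.122, 0.342, -0.001]
force: [-0.0, -0.1, -0.1]
opening: 0.0932
gripper_force: 0.0
```

Request:
{"fn": "arm_command", "kwargs": {"increments": [[0.16, -0.24, 0.02, 0, 0, 0.006], [0.32, -0.48, 0.03, 0, 0, 0.012], [0.461, -0.718, 0.047, 0, 0, 0.018], [0.461, -0.718, 0.047, 0, 0, 0.018], [0.461, -0.718, 0.047, 0, 0, 0.018]]}}

```text
t: 2.8
tool_pos: [0.4622, 0.0839, 0.367]
orientation: [3.131, 0.252, -0.001]
force: [0.4, -0.3, 0.2]
opening: 0.0931
gripper_force: 0.0
```

Request:
{"fn": "arm_command", "kwargs": {"increments": [[0, 0, 0.15, 0, 0, 0], [0, 0, 0.3, 0, 0, 0], [0, 0, 0.45, 0, 0, 0], [0, 0, 0.45, 0, 0, 0], [0, 0, 0.45, 0, 0, 0]]}}

```text
t: 3.42
tool_pos: [0.4623, 0.0845, 0.2785]
orientation: [3.131, 0.252, 0.002]
force: [1.0, 0.2, 0.3]
opening: 0.0931
gripper_force: 0.0
```

Request:
{"fn": "arm_command", "kwargs": {"increments": [[0, 0, 0, 0, 0, 0], [0, 0, 0, 0, 0, 0], [0, 0, 0, 0, 0, 0], [0, 0, 0, 0, 0, 0], [0, 0, 0, 0, 0, 0]], "fingers": 1, "force": 15}}

```text
t: 4.05
tool_pos: [0.4617, 0.0858, 0.2771]
orientation: [3.131, 0.256, -0.0]
force: [-0.7, -1.7, 0.3]
opening: 0.0472
gripper_force: 0.0
```

```bash
python3 - <<'E'
from h import *
s=read_state();print(s["t"],s["tool_pos"],s["force"],s["opening"],s["gripper_force"])
p=s["tool_pos"];R=Ro.from_rotvec(s["orientation"]);M=R.as_matrix();psi=np.degrees(np.arctan2(M[1,0],M[0,0]));v=p[:2]-C
al=np.degrees(np.arctan2(v[1],v[0]))%360-360;r=np.hypot(*v);print(psi,al,r)
c=[(*crank(al+k,.08 if k>8 else (r+.08)/2),p[2]-.167,psi+k) for k in np.r_[np.linspace(8,75,9),75]]
plan((p,R),[c[:5],c[5:]])
t=read_camera("scene");ce,st=cen(mask(t,(9,150,120),(20,255,255),(270,150,370,245)));print(ce,st,ray(t,ce,.054))
E
```

```text
4.05 [0.4617 0.0858 0.2771] [-0.6881 -1.69    0.3388] 0.04721654310809922 0.0
9.331827381861034 -170.4521504974314 0.0793602329208763
[[0.0025, 0.0554, -0.0, -0.0, 0.0, -0.0444], [0.0135, 0.1127, -0.0, -0.0, 0.0, -0.091], [0.0342, 0.1673, -0.0, -0.0, 0.0, -0.1375], [0.0626, 0.2184, -0.0, -0.0, 0.0, -0.184], [0.0982, 0.2647, -0.0, -0.0, 0.0, -0.2306]]
[[0.0045, 0.0582, -0.0, -0.0, 0.0, -0.0465], [0.0174, 0.1152, -0.0, -0.0, 0.0, -0.093], [0.0385, 0.1697, -0.0, -0.0, 0.0, -0.1395], [0.0673, 0.2205, -0.0, -0.0, 0.0, -0.1861], [0.0673, 0.2205, -0.0, -0.0, 0.0, -0.1861]]
[301.7382 215.3636] [282 203  34  27 550] [[0.5611 0.0419 0.054 ]]
```

Request:
{"fn": "arm_command", "kwargs": {"increments": [[0, 0, 0, 0, 0, 0], [0, 0, 0, 0, 0, 0], [0, 0, 0, 0, 0, 0], [0, 0, 0, 0, 0, 0], [0, 0, 0, 0, 0, 0]]}}

```text
t: 4.72
tool_pos: [0.4616, 0.0858, 0.277]
orientation: [-3.131, -0.255, 0.001]
force: [-2.0, 1.6, 0.9]
opening: 0.0157
gripper_force: 15.0
```

Request:
{"fn": "arm_command", "kwargs": {"increments": [[0.0025, 0.055, 0, 0, 0, -0.044], [0.0135, 0.113, 0, 0, 0, -0.091], [0.034, 0.167, 0, 0, 0, -0.1375], [0.063, 0.218, 0, 0, 0, -0.184], [0.098, 0.265, 0, 0, 0, -0.23]]}}

```text
t: 5.35
tool_pos: [0.4905, 0.0372, 0.2771]
orientation: [-2.835, -1.352, -0.005]
force: [6.7, 11.0, -6.8]
opening: 0.0158
gripper_force: 15.0
```

```bash
cat > st.py <<'E'
from h import *
s=read_state();p=s["tool_pos"];R=Ro.from_rotvec(s["orientation"]);M=R.as_matrix();psi=np.degrees(np.arctan2(M[1,0],M[0,0]));v=p[:2]-C
print(s["t"],p,s["force"],s["wrist_torque"],s["opening"],s["gripper_force"],"psi",psi,"al",np.degrees(np.arctan2(v[1],v[0])),"r",np.hypot(*v))
E
python3 st.py
```

```text
5.35 [0.4905 0.0372 0.2771] [ 6.6776 10.9712 -6.7686] [ 1.7731 -1.0357  0.0534] 0.0158339213431501 14.999579787254333 psi 50.98925099194445 al -128.67935694138757 r 0.07918773711252805
```

Request:
{"fn": "arm_command", "kwargs": {"increments": [[0.0045, 0.058, 0, 0, 0, -0.0465], [0.0175, 0.115, 0, 0, 0, -0.093], [0.0385, 0.17, 0, 0, 0, -0.1395], [0.067, 0.2205, 0, 0, 0, -0.186], [0.067, 0.2205, 0, 0, 0, -0.186]]}}

```text
t: 5.98
tool_pos: [0.5331, 0.0202, 0.277]
orientation: [-2.327, -2.108, -0.004]
force: [1.9, 10.4, -2.7]
opening: 0.0161
gripper_force: 15.0
```

```bash
python3 st.py; python3 - <<'E'
from h import *
t=read_camera("top");s=read_camera("scene")
im=np.hstack([plane(t,.054,.54,.099,.13,1500),plane(s,.054,.54,.099,.13,1500)])
cv2.imwrite("pics/p2.png",im[:,:,::-1])
E
```

```text
5.975 [0.5331 0.0202 0.277 ] [ 1.89   10.3607 -2.7256] [ 1.548  -0.351   0.0274] 0.016080619178931665 14.998974949121475 psi 84.34892373463758 al -95.04106857743885 r 0.07908386394315192
```

View pics/p2.png

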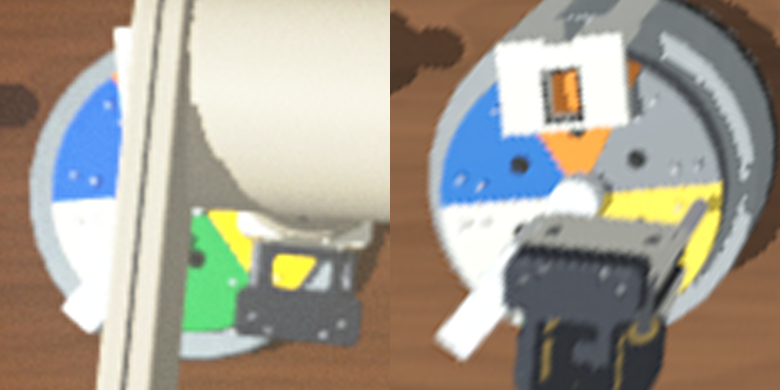

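The scene view shows the window at about (564,95) filled with orange, and the wheel has stayed put. I'll release and go to the pin.

Request:
{"fn": "arm_command", "kwargs": {"increments": [[0, 0, 0, 0, 0, 0], [0, 0, 0, 0, 0, 0], [0, 0, -0.1, 0, 0, 0], [0, 0, -0.25, 0, 0, 0], [0, 0, -0.45, 0, 0, 0]], "fingers": -1}}

```text
t: 6.7
tool_pos: [0.5319, 0.0187, 0.367]
orientation: [-2.331, -2.105, 0.003]
force: [0.9, 0.5, 0.1]
opening: 0.0612
gripper_force: 0.0
```

```bash
python3 st.py; python3 - <<'E'
from h import *
s=read_state();a=(s["tool_pos"],Ro.from_rotvec(s["orientation"]))
plan(a,[[(.5432,-.1513,.20,84.3)],[(.5432,-.1513,.07,84.3)]])
t=read_camera("top");c=read_camera("scene")
m=mask(c,(100,150,100),(125,255,255),(405,110,445,140));ce,_=cen(m);print("bottle cap",ray(c,ce,.2))
m=mask(t,(100,150,100),(125,255,255),(95,185,125,210));ce,_=cen(m);print("bottle cap",ray(t,ce,.2))
E
```

```text
6.7 [0.5319 0.0187 0.367 ] [0.8923 0.5364 0.1023] [-0.0121 -0.1706 -0.0021] 0.061150385254127325 0.0 psi 84.16925465222087 al -95.79263374757024 r 0.08066471408643908
[[-0.8401, 0.1428, 0.0003, -0.0007, 0.0002, -0.0007]]
[[-0.0, -0.0001, 0.65, 0.0, -0.0, -0.0]]
bottle cap [[0.5935 0.3635 0.2   ]]
bottle cap [[0.599  0.3611 0.2   ]]
```

Request:
{"fn": "arm_command", "kwargs": {"increments": [[-0.28, 0.05, 0, 0, 0, 0], [-0.56, 0.1, 0, 0, 0, 0], [-0.84, 0.143, 0, 0, 0, 0], [-0.84, 0.143, 0, 0, 0, 0], [-0.84, 0.143, 0, 0, 0, 0]]}}

```text
t: 7.42
tool_pos: [0.5435, -0.151, 0.3665]
orientation: [-2.331, -2.104, 0.0]
force: [0.0, 0.3, 0.5]
opening: 0.093
gripper_force: 0.0
```

Request:
{"fn": "arm_command", "kwargs": {"increments": [[0, 0, 0.22, 0, 0, 0], [0, 0, 0.45, 0, 0, 0], [0, 0, 0.65, 0, 0, 0], [0, 0, 0.65, 0, 0, 0], [0, 0, 0.65, 0, 0, 0]]}}

```text
t: 8.05
tool_pos: [0.5445, -0.1502, 0.2388]
orientation: [2.329, 2.107, 0.001]
force: [-0.3, -0.2, 1.0]
opening: 0.0928
gripper_force: 0.0
```

```bash
python3 st.py; python3 - <<'E'
from h import *
t=read_camera("top");s=read_camera("scene")
im=np.hstack([t["image"][150:300,250:450],s["image"][170:320,140:340]])
cv2.imwrite("pics/p3.png",cv2.resize(im,(800,300),interpolation=2)[:,:,::-1])
E
```

```text
8.05 [ 0.5445 -0.1502  0.2388] [-0.2816 -0.1588  1.029 ] [-0.0267 -0.1079 -0.0044] 0.09277837428313918 0.0 psi 84.27057192078651 al -88.96283796639212 r 0.24928256041669342
```

View pics/p3.png

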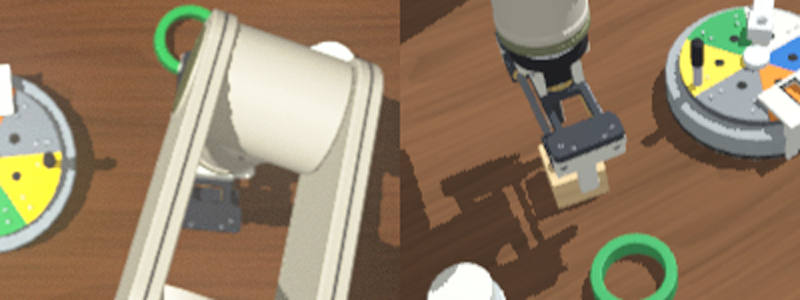

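The fingers straddle the stand, at about (585,160) in the scene half of the picture. I'll close on the pin and lift it.

Request:
{"fn": "arm_command", "kwargs": {"increments": [[0, 0, 0, 0, 0, 0], [0, 0, 0, 0, 0, 0], [0, 0, 0, 0, 0, 0], [0, 0, 0, 0, 0, 0], [0, 0, 0, 0, 0, 0]], "fingers": 1, "force": 25}}

```text
t: 8.78
tool_pos: [0.5437, -0.151, 0.2371]
orientation: [-2.331, -2.106, 0.0]
force: [-0.1, 0.0, -0.5]
opening: 0.0475
gripper_force: 0.0
```

Request:
{"fn": "arm_command", "kwargs": {"increments": [[0, 0, 0, 0, 0, 0], [0, 0, 0, 0, 0, 0], [0, 0, 0, 0, 0, 0], [0, 0, 0, 0, 0, 0], [0, 0, 0, 0, 0, 0]]}}

```text
t: 9.4
tool_pos: [0.5438, -0.151, 0.2371]
orientation: [-2.331, -2.106, 0.0]
force: [0.4, 0.6, 0.1]
opening: 0.0154
gripper_force: 25.0
```

```bash
python3 st.py
```

```text
9.4 [ 0.5438 -0.151   0.2371] [0.3982 0.5884 0.1037] [-0.0343 -0.0359 -0.0518] 0.015373163037326762 24.999990463256836 psi 84.19847060054941 al -89.13921965355462 r 0.2499823396793887
```

Request:
{"fn": "arm_command", "kwargs": {"increments": [[0, 0, -0.15, 0, 0, 0], [0, 0, -0.35, 0, 0, 0], [0, 0, -0.55, 0, 0, 0], [0, 0, -0.75, 0, 0, 0], [0, 0, -0.75, 0, 0, 0]]}}

```text
t: 10.02
tool_pos: [0.5448, -0.1513, 0.3916]
orientation: [2.326, 2.102, 0.005]
force: [0.1, -1.3, -0.7]
opening: 0.0154
gripper_force: 25.0
```

```bash
python3 st.py; python3 - <<'E'
from h import *
s=read_state();a=(s["tool_pos"],Ro.from_rotvec(s["orientation"]))
plan(a,[[(.526,-.005,.22,84.3)],[(.5083,.1315,.22,84.3)],[(.5083,.1315,.185,84.3)]])
E
```

```text
10.025 [ 0.5448 -0.1513  0.3916] [ 0.0641 -1.2608 -0.7442] [-0.0771 -0.0524  0.0227] 0.015424469626876894 24.996509850025177 psi 84.19750669952536 al -88.90713606417066 r 0.2503560962439831
[[0.7184, -0.1675, 0.0202, 0.0023, 0.0006, -0.0006]]
[[0.6703, -0.1558, 0.0, -0.0, -0.0, 0.0]]
[[0.0, 0.0, 0.175, -0.0, -0.0, 0.0]]
```

Request:
{"fn": "arm_command", "kwargs": {"increments": [[0.18, -0.04, 0, 0, 0, 0], [0.4, -0.09, 0, 0, 0, 0], [0.6, -0.13, 0, 0, 0, 0], [0.718, -0.165, 0, 0, 0, 0], [0.718, -0.165, 0, 0, 0, 0]]}}

```text
t: 10.65
tool_pos: [0.5249, -0.0032, 0.3856]
orientation: [-2.327, -2.108, 0.002]
force: [1.4, 0.2, -1.1]
opening: 0.0155
gripper_force: 25.0
```

Request:
{"fn": "arm_command", "kwargs": {"increments": [[0.18, -0.04, 0, 0, 0, 0], [0.38, -0.09, 0, 0, 0, 0], [0.56, -0.13, 0, 0, 0, 0], [0.67, -0.156, 0, 0, 0, 0], [0.67, -0.156, 0.0, 0, 0, 0]]}}

```text
t: 11.28
tool_pos: [0.5079, 0.1321, 0.3862]
orientation: [-2.329, -2.108, 0.002]
force: [0.2, -0.7, -1.3]
opening: 0.0157
gripper_force: 25.0
```

Request:
{"fn": "arm_command", "kwargs": {"increments": [[0, 0, 0.06, 0, 0, 0], [0, 0, 0.12, 0, 0, 0], [0, 0, 0.17, 0, 0, 0], [0, 0, 0.17, 0, 0, 0], [0, 0, 0.17, 0, 0, 0]]}}

```text
t: 11.9
tool_pos: [0.5081, 0.1316, 0.3533]
orientation: [2.331, 2.106, 0.0]
force: [0.3, -0.0, -0.4]
opening: 0.0157
gripper_force: 25.0
```

```bash
python3 st.py; python3 - <<'E'
from h import *
t=read_camera("top");s=read_camera("scene")
im=np.hstack([t["image"][180:280,180:280],s["image"][120:220,270:370]])
cv2.imwrite("pics/p4.png",cv2.resize(im,(800,400),interpolation=2)[:,:,::-1])
st=read_state()["tool_pos"]
print("exp foot px",proj(s,st-[0,0,.229]),"collar",proj(s,st-[0,0,.192]),"mouth",proj(s,[.5083,.1315,.078]))
E
```

```text
11.9 [0.5081 0.1316 0.3533] [ 0.3384 -0.027  -0.4055] [-0.0651 -0.074  -0.0216] 0.01572758754819552 24.996509850025177 psi 84.18265901669719 al 134.43634518354 r 0.045590954787104884
exp foot px [[321.3738 166.2615]] collar [[322.1898 154.3426]] mouth [[320.3617 180.42  ]]
```

View pics/p4.png

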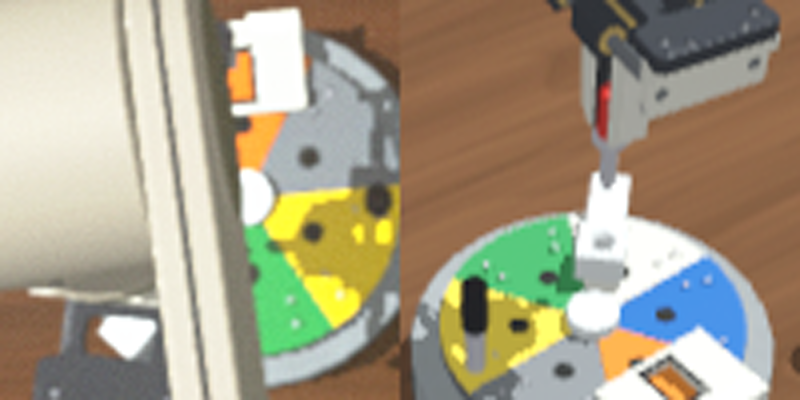

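In the scene crop the foot is at about (322.2,166.2) and the mouth at about (321,180.2), close to the prediction. I'll insert slowly.

Request:
{"fn": "arm_command", "kwargs": {"increments": [[0, 0, 0.07, 0, 0, 0], [0, 0, 0.14, 0, 0, 0], [0, 0, 0.2, 0, 0, 0], [0, 0, 0.24, 0, 0, 0], [0, 0, 0.26, 0, 0, 0]]}}

```text
t: 12.62
tool_pos: [0.5078, 0.1317, 0.3003]
orientation: [-2.331, -2.106, 0.001]
force: [-1.1, -0.3, -0.0]
opening: 0.0154
gripper_force: 25.0
```

```bash
python3 st.py
```

```text
12.625 [0.5078 0.1317 0.3003] [-1.053  -0.3409 -0.0196] [ 0.0494  0.2938 -0.0546] 0.015382318586490525 24.998648464679718 psi 84.19784725261083 al 134.58974996033064 r 0.045925279482137565
```

Request:
{"fn": "arm_command", "kwargs": {"increments": [[0, 0, 0.015, 0, 0, 0], [0, 0, 0.03, 0, 0, 0], [0, 0, 0.045, 0, 0, 0], [0, 0, 0.06, 0, 0, 0], [0, 0, 0.065, 0, 0, 0]]}}

```text
t: 13.25
tool_pos: [0.5078, 0.1317, 0.2879]
orientation: [-2.331, -2.106, 0.001]
force: [-5.3, 1.4, 1.6]
opening: 0.0155
gripper_force: 25.0
```

```bash
python3 st.py
```

```text
13.25 [0.5078 0.1317 0.2879] [-5.317   1.3714  1.5934] [ 0.0427  1.0343 -0.0001] 0.015517318350533117 25.01242071390152 psi 84.19885526151693 al 134.52008522527197 r 0.045925140664538296
```

Request:
{"fn": "arm_command", "kwargs": {"increments": [[0, -0.006, 0, 0, 0, 0], [0, -0.006, 0, 0, 0, 0], [0, -0.006, 0.01, 0, 0, 0], [0, -0.006, 0.015, 0, 0, 0], [0, -0.006, 0.015, 0, 0, 0]]}}

```text
t: 13.88
tool_pos: [0.5069, 0.1318, 0.2851]
orientation: [2.331, 2.106, 0.0]
force: [0.2, 0.2, -0.8]
opening: 0.0157
gripper_force: 25.0
```

```bash
python3 st.py
```

```text
13.875 [0.5069 0.1318 0.2851] [ 0.2064  0.2156 -0.7769] [-0.0088 -0.0562 -0.0042] 0.015656578438051804 24.996986389160156 psi 84.19484321610766 al 135.27943543213559 r 0.04658636768991878
```

Request:
{"fn": "arm_command", "kwargs": {"increments": [[0, 0, 0, 0, 0, 0], [0, 0, 0, 0, 0, 0], [0, 0, 0, 0, 0, 0], [0, 0, 0, 0, 0, 0], [0, 0, -0.2, 0, 0, 0]], "fingers": -1}}

```text
t: 14.5
tool_pos: [0.5053, 0.1316, 0.322]
orientation: [-2.328, -2.103, 0.01]
force: [0.6, 0.3, -0.2]
opening: 0.0607
gripper_force: 0.0
```

Request:
{"fn": "arm_command", "kwargs": {"increments": [[-0.1, 0, -0.2, 0, 0, 0], [-0.3, 0, -0.2, 0, 0, 0], [-0.45, 0.01, -0.2, 0, 0, 0], [-0.56, 0.02, -0.2, 0, 0, 0], [-0.56, 0.02, -0.2, 0, 0, 0]]}}

```text
t: 15.12
tool_pos: [0.4994, 0.0189, 0.3653]
orientation: [2.333, 2.103, 0.0]
force: [0.5, 0.9, -0.2]
opening: 0.0935
gripper_force: 0.0
```

```bash
python3 st.py; python3 - <<'E'
from h import *
s=read_camera("scene");t=read_camera("top")
ce,st=cen(mask(s,(0,150,90),(6,255,255),(295,130,345,200)));print("red",ce,st)
im=np.hstack([t["image"][180:280,180:280],s["image"][130:230,270:370]])
cv2.imwrite("pics/p5.png",cv2.resize(im,(800,400),interpolation=2)[:,:,::-1])
for h in(.054,.041): print(h,proj(s,[.507,.1318,h+.037+.004+.016]))
E
```

```text
15.125 [0.4994 0.0189 0.3653] [ 0.4811  0.9056 -0.1791] [ 0.0412 -0.0537 -0.0243] 0.09349476890370441 0.0 psi 84.06967045100619 al -116.8570872201038 r 0.08983169450457024
red [320.3279 169.7049] [318 163   6  14  61]
0.054 [[320.8234 170.2174]]
0.041 [[320.5565 174.156 ]]
```

View pics/p5.png

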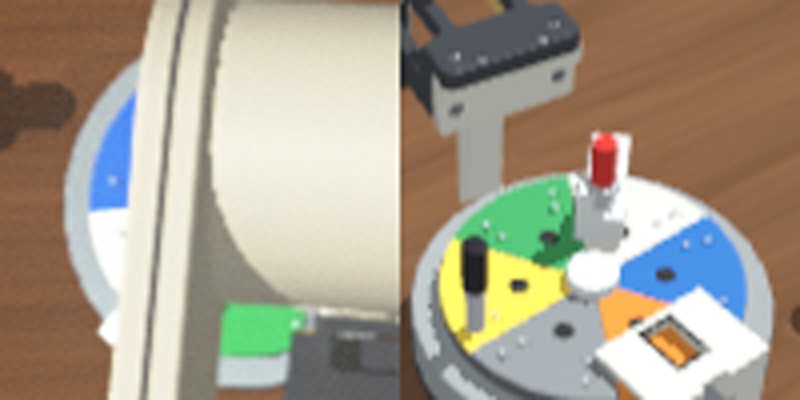

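The pin stands in the guide with its head at about (320.3,169.7). I expect about row 173.6 once it is home. The gripper is already behind the crank, so I'll close the fingers and lower them there to push.

Request:
{"fn": "arm_command", "kwargs": {"increments": [[0, 0, 0, 0, 0, 0], [0, 0, 0, 0, 0, 0], [0, 0, 0, 0, 0, 0], [0, 0, 0, 0, 0, 0], [0, 0, 0, 0, 0, 0]], "fingers": 1, "force": 20}}

```text
t: 15.85
tool_pos: [0.4994, 0.0201, 0.3651]
orientation: [-2.331, -2.106, 0.0]
force: [-0.1, 0.3, 0.6]
opening: 0.0479
gripper_force: 0.0
```

Request:
{"fn": "arm_command", "kwargs": {"increments": [[0, 0, 0, 0, 0, 0], [0, 0, 0, 0, 0, 0], [0, 0, 0, 0, 0, 0], [0, 0, 0, 0, 0, 0], [0, 0, 0, 0, 0, 0]]}}

```text
t: 16.48
tool_pos: [0.4994, 0.02, 0.3651]
orientation: [-2.331, -2.106, 0.0]
force: [-0.2, 0.2, 0.5]
opening: 0.0015
gripper_force: 0.0
```

Request:
{"fn": "arm_command", "kwargs": {"increments": [[0, 0, 0.08, 0, 0, 0], [0, 0, 0.2, 0, 0, 0], [0, 0, 0.32, 0, 0, 0], [0, 0, 0.44, 0, 0, 0], [0, 0, 0.44, 0, 0, 0]]}}

```text
t: 17.1
tool_pos: [0.498, 0.0201, 0.274]
orientation: [-2.328, -2.103, 0.006]
force: [0.5, 1.7, 0.7]
opening: 0.0006
gripper_force: 0.0
```

```bash
cat > chk.py <<'E'
import sys
from h import *
st=read_state();s=read_camera("scene")
M=mask(s,(0,150,90),(6,255,255),(295,130,345,205))
print(st["t"],st["tool_pos"],st["force"],st["opening"])
try: ce,b=cen(M);print("red",ce,b)
except ValueError: print("no red")
m=mask(s,(8,130,80),(22,255,255),(310,180,372,235));print("orange in win+",cen(m))
if len(sys.argv)>1: cv2.imwrite(sys.argv[1],cv2.resize(s["image"][130:230,270:370],(600,600),interpolation=2)[:,:,::-1])
E
python3 chk.py pics/p6.png
```

```text
17.1 [0.498  0.0201 0.274 ] [0.4564 1.6675 0.6509] 0.0005591041663200448
red [320.381  169.7937] [318 163   6  14  63]
orange in win+ (array([325.6731, 207.4904]), array([320, 203,  16,  12, 104], dtype=int32))
```

View pics/p6.png

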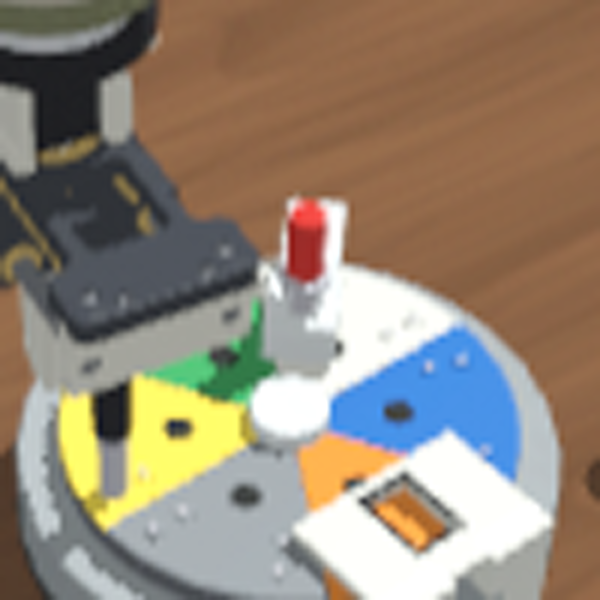

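The pin is visible at about (320.4,169.8) and the fingers are behind the crank. First I'll close the gap, then nudge.

Request:
{"fn": "arm_command", "kwargs": {"increments": [[0, 0.006, 0, 0, 0, 0], [0.0005, 0.012, 0, 0, 0, 0], [0.001, 0.018, 0, 0, 0, 0], [0.002, 0.024, 0, 0, 0, 0], [0.003, 0.03, 0, 0, 0, 0]]}}

```text
t: 17.77
tool_pos: [0.5056, 0.02, 0.2772]
orientation: [2.331, 2.106, 0.0]
force: [0.4, -0.4, -0.0]
opening: 0.0007
gripper_force: 0.0
```

Request:
{"fn": "arm_command", "kwargs": {"increments": [[0, 0.002, 0, 0, 0, 0], [0, 0.004, 0, 0, 0, 0], [0.001, 0.006, 0, 0, 0, 0], [0.001, 0.008, 0, 0, 0, 0], [0.001, 0.01, 0, 0, 0, 0]]}}

```text
t: 18.4
tool_pos: [0.5075, 0.02, 0.2771]
orientation: [-2.331, -2.106, 0.0]
force: [-0.3, 0.1, -0.3]
opening: 0.0007
gripper_force: 0.0
```

```bash
python3 chk.py
```

```text
18.4 [0.5075 0.02   0.2771] [-0.2639  0.0801 -0.3482] 0.0007044697934700643
red [320.3387 169.8065] [318 163   6  14  62]
orange in win+ (array([325.6731, 207.4904]), array([320, 203,  16,  12, 104], dtype=int32))
```

Request:
{"fn": "arm_command", "kwargs": {"increments": [[0, 0.002, 0, 0, 0, 0], [0, 0.004, 0, 0, 0, 0], [0.001, 0.006, 0, 0, 0, 0], [0.001, 0.008, 0, 0, 0, 0], [0.001, 0.01, 0, 0, 0, 0]]}}

```text
t: 19.08
tool_pos: [0.5094, 0.02, 0.2771]
orientation: [-2.331, -2.106, 0.001]
force: [-1.1, -0.8, 1.0]
opening: 0.0006
gripper_force: 0.8
```

```bash
python3 chk.py
```

```text
19.075 [0.5094 0.02   0.2771] [-1.1215 -0.8048  1.    ] 0.0005504075153358348
red [320.3387 169.8065] [318 163   6  14  62]
orange in win+ (array([325.8095, 207.3714]), array([320, 203,  16,  12, 105], dtype=int32))
```

Contact is beginning, so I'll continue in 2 mm nudges.

Request:
{"fn": "arm_command", "kwargs": {"increments": [[0, 0.002, 0, 0, 0, 0], [0, 0.004, 0, 0, 0, 0], [0.001, 0.006, 0, 0, 0, 0], [0.001, 0.008, 0, 0, 0, 0], [0.001, 0.01, 0, 0, 0, 0]]}}

```text
t: 19.75
tool_pos: [0.5115, 0.02, 0.2771]
orientation: [-2.331, -2.106, 0.0]
force: [-1.3, 0.2, 0.4]
opening: 0.0004
gripper_force: 0.9
```

```bash
python3 chk.py
```

```text
19.75 [0.5115 0.02   0.2771] [-1.2567  0.2141  0.4178] 0.00037687308182990717
red [322.2857 169.254 ] [319 163   8  13  63]
orange in win+ (array([326.068 , 207.2524]), array([320, 203,  16,  12, 103], dtype=int32))
```

Request:
{"fn": "arm_command", "kwargs": {"increments": [[0, 0.002, 0, 0, 0, 0], [0, 0.004, 0, 0, 0, 0], [0.001, 0.006, 0, 0, 0, 0], [0.001, 0.008, 0, 0, 0, 0], [0.001, 0.01, 0, 0, 0, 0]]}}

```text
t: 20.42
tool_pos: [0.5135, 0.02, 0.2771]
orientation: [-2.331, -2.106, 0.0]
force: [-1.3, -0.9, -0.0]
opening: 0.0004
gripper_force: 0.9
```

```bash
python3 chk.py
```

```text
20.425 [0.5135 0.02   0.2771] [-1.3421 -0.8526 -0.0469] 0.0003913303214676704
red [322.3548 169.3226] [319 163   8  14  62]
orange in win+ (array([326.3558, 206.9808]), array([320, 202,  17,  12, 104], dtype=int32))
```

Request:
{"fn": "arm_command", "kwargs": {"increments": [[0, 0.002, 0, 0, 0, 0], [0, 0.004, 0, 0, 0, 0], [0.001, 0.006, 0, 0, 0, 0], [0.001, 0.008, 0, 0, 0, 0], [0.001, 0.01, 0, 0, 0, 0]]}}

```text
t: 21.1
tool_pos: [0.5155, 0.02, 0.2771]
orientation: [-2.331, -2.106, 0.0]
force: [-1.0, -2.1, 0.1]
opening: 0.0002
gripper_force: 0.9
```

```bash
python3 chk.py
```

```text
21.1 [0.5155 0.02   0.2771] [-0.9695 -2.0701  0.1039] 0.0002286125872587691
red [322.3548 169.3226] [319 163   8  14  62]
orange in win+ (array([326.8113, 206.7358]), array([320, 202,  18,  12, 106], dtype=int32))
```

Request:
{"fn": "arm_command", "kwargs": {"increments": [[0, 0.002, 0, 0, 0, 0], [0, 0.004, 0, 0, 0, 0], [0.001, 0.006, 0, 0, 0, 0], [0.001, 0.008, 0, 0, 0, 0], [0.001, 0.01, 0, 0, 0, 0]]}}

```text
t: 21.78
tool_pos: [0.5176, 0.02, 0.2771]
orientation: [-2.331, -2.106, -0.0]
force: [-1.2, -0.0, 0.8]
opening: 0.0004
gripper_force: 0.9
```

```bash
python3 chk.py
```

```text
21.775 [0.5176 0.02   0.2771] [-1.2456 -0.0356  0.7699] 0.0003911347559544216
red [322.3548 169.3226] [319 163   8  14  62]
orange in win+ (array([327.0857, 206.6381]), array([321, 202,  17,  12, 105], dtype=int32))
```

Request:
{"fn": "arm_command", "kwargs": {"increments": [[0, 0.002, 0, 0, 0, 0], [0, 0.004, 0, 0, 0, 0], [0.001, 0.006, 0, 0, 0, 0], [0.001, 0.008, 0, 0, 0, 0], [0.001, 0.01, 0, 0, 0, 0]]}}

```text
t: 22.45
tool_pos: [0.5196, 0.02, 0.2771]
orientation: [-2.331, -2.106, -0.0]
force: [-2.8, -0.4, -0.1]
opening: 0.0006
gripper_force: 0.8
```

```bash
python3 chk.py
```

```text
22.45 [0.5196 0.02   0.2771] [-2.7641 -0.4475 -0.0905] 0.0005923126775261487
red [322.3667 169.5167] [319 163   8  14  60]
orange in win+ (array([327.4766, 206.3832]), array([321, 202,  17,  12, 107], dtype=int32))
```

The force is rising slightly and the head is a touch lower, so I'll take smaller steps.

Request:
{"fn": "arm_command", "kwargs": {"increments": [[0, 0.001, 0, 0, 0, 0], [0, 0.002, 0, 0, 0, 0], [0, 0.003, 0, 0, 0, 0], [0, 0.004, 0, 0, 0, 0], [0.0005, 0.005, 0, 0, 0, 0]]}}

```text
t: 23.12
tool_pos: [0.5206, 0.02, 0.2771]
orientation: [2.331, 2.106, -0.0]
force: [-2.5, -1.0, 0.1]
opening: 0.0004
gripper_force: 0.8
```

```bash
python3 chk.py
```

```text
23.125 [0.5206 0.02   0.2771] [-2.459  -1.0091  0.0735] 0.00039188086703451335
red [322.3667 169.5167] [319 163   8  14  60]
orange in win+ (array([327.5701, 206.2523]), array([321, 202,  18,  12, 107], dtype=int32))
```

Request:
{"fn": "arm_command", "kwargs": {"increments": [[0, 0.0015, 0, 0, 0, 0], [0, 0.003, 0, 0, 0, 0], [0, 0.0045, 0, 0, 0, 0], [0, 0.006, 0, 0, 0, 0], [0.001, 0.0075, 0, 0, 0, 0]]}}

```text
t: 23.8
tool_pos: [0.5221, 0.02, 0.2771]
orientation: [2.331, 2.106, -0.0]
force: [-0.8, -1.1, 1.1]
opening: 0.0005
gripper_force: 0.8
```

```bash
python3 chk.py
```

```text
23.8 [0.5221 0.02   0.2771] [-0.7966 -1.1238  1.1259] 0.0005371526887493067
red [322.3607 169.623 ] [319 163   8  14  61]
orange in win+ (array([327.7477, 206.0654]), array([321, 202,  18,  12, 107], dtype=int32))
```

Request:
{"fn": "arm_command", "kwargs": {"increments": [[0, 0.002, 0, 0, 0, 0], [0, 0.004, 0, 0, 0, 0], [0, 0.006, 0, 0, 0, 0], [0, 0.008, 0, 0, 0, 0], [0.001, 0.01, 0, 0, 0, 0]]}}

```text
t: 24.48
tool_pos: [0.5241, 0.02, 0.2771]
orientation: [2.331, 2.106, -0.0]
force: [-1.7, -1.1, -0.4]
opening: 0.0004
gripper_force: 0.8
```

```bash
python3 chk.py
```

```text
24.475 [0.5241 0.02   0.2771] [-1.7192 -1.0516 -0.4492] 0.000362458277029268
red [322.3607 169.623 ] [319 163   8  14  61]
orange in win+ (array([328.0648, 205.9259]), array([321, 202,  18,  11, 108], dtype=int32))
```

Request:
{"fn": "arm_command", "kwargs": {"increments": [[0, 0.002, 0, 0, 0, 0], [0, 0.004, 0, 0, 0, 0], [0, 0.006, 0, 0, 0, 0], [0, 0.008, 0, 0, 0, 0], [0.001, 0.01, 0, 0, 0, 0]]}}

```text
t: 25.15
tool_pos: [0.5261, 0.02, 0.2771]
orientation: [2.331, 2.106, -0.0]
force: [-1.7, -0.7, -0.0]
opening: 0.0007
gripper_force: 0.8
```

```bash
python3 chk.py
```

```text
25.15 [0.5261 0.02   0.2771] [-1.7313 -0.6836 -0.0352] 0.0006653253585355104
red [322.2807 170.0526] [319 165   8  12  57]
orange in win+ (array([328.4595, 205.6847]), array([321, 202,  19,  11, 111], dtype=int32))
```

Request:
{"fn": "arm_command", "kwargs": {"increments": [[0, 0.001, 0, 0, 0, 0], [0, 0.002, 0, 0, 0, 0], [0, 0.003, 0, 0, 0, 0], [0, 0.004, 0, 0, 0, 0], [0.0005, 0.005, 0, 0, 0, 0]]}}

```text
t: 25.82
tool_pos: [0.5271, 0.02, 0.2771]
orientation: [-2.331, -2.106, 0.0]
force: [-0.7, -0.3, 0.2]
opening: 0.0007
gripper_force: 0.8
```

```bash
python3 chk.py pics/p7.png
```

```text
25.825 [0.5271 0.02   0.2771] [-0.6885 -0.3076  0.244 ] 0.0006723085750524845
red [322.2931 170.1552] [319 165   8  12  58]
orange in win+ (array([328.7568, 205.5676]), array([321, 202,  20,  11, 111], dtype=int32))
```

View pics/p7.png

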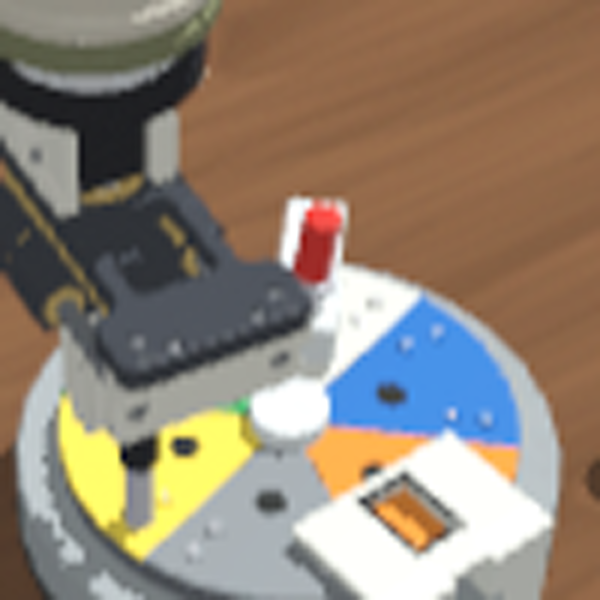

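The pin is tilted slightly but still up, with its head at about (322,170). The wheel has turned about 13°, so I'll keep going.

Request:
{"fn": "arm_command", "kwargs": {"increments": [[0, 0.0015, 0, 0, 0, 0], [0, 0.003, 0, 0, 0, 0], [0, 0.0045, 0, 0, 0, 0], [0, 0.006, 0, 0, 0, 0], [0, 0.0075, 0, 0, 0, 0]]}}

```text
t: 26.5
tool_pos: [0.5286, 0.0199, 0.2771]
orientation: [-2.331, -2.106, -0.0]
force: [-1.8, 1.2, -0.7]
opening: 0.0006
gripper_force: 0.8
```

```bash
python3 chk.py
```

```text
26.5 [0.5286 0.0199 0.2771] [-1.8397  1.1773 -0.6733] 0.0005962420630050289
red [321.4364 171.2909] [319 166   6  12  55]
orange in win+ (array([328.9091, 205.4364]), array([322, 202,  19,  10, 110], dtype=int32))
```

Request:
{"fn": "arm_command", "kwargs": {"increments": [[0, 0.001, 0, 0, 0, 0], [0, 0.002, 0, 0, 0, 0], [0, 0.003, 0, 0, 0, 0], [0, 0.004, 0, 0, 0, 0], [0, 0.005, 0, 0, 0, 0]]}}

```text
t: 27.18
tool_pos: [0.5296, 0.0197, 0.2771]
orientation: [-2.331, -2.106, -0.0]
force: [-0.8, 1.1, 0.3]
opening: 0.0006
gripper_force: 0.8
```

```bash
python3 chk.py
```

```text
27.175 [0.5296 0.0197 0.2771] [-0.7931  1.1443  0.3021] 0.0006290481022758368
red [321.6364 171.4182] [319 166   6  12  55]
orange in win+ (array([328.9455, 205.3091]), array([322, 201,  19,  11, 110], dtype=int32))
```

```bash
python3 - <<'E'
from h import *
s=read_camera("scene");st=read_state();print(st["force"])
a=s["image"][145:205,285:345];b=cv2.imread("pics/scene0.png")
cv2.imwrite("pics/p8.png",cv2.resize(a,(600,600),interpolation=2)[:,:,::-1])
for h in(.054,.041): print(h,(proj(s,[[.507,.1318,h+.037],[.507,.1318,h+.073]])-[285,145])*10)
E
```

```text
[-1.3347  0.8248 -0.2799]
0.054 [[354.1506 312.4427]
 [361.5929 202.5863]]
0.041 [[351.5634 350.6338]
 [358.857  242.9706]]
```

View pics/p8.png

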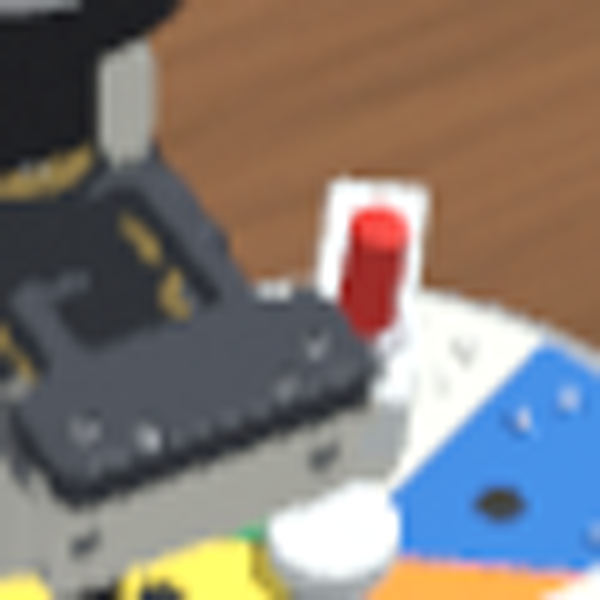

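The pin has partly dropped: its head top is at about row 168, against 169.3 expected when home, and it is still tilted. The push force is low, so I'll continue gently.

Request:
{"fn": "arm_command", "kwargs": {"increments": [[0, 0.001, 0, 0, 0, 0], [0, 0.002, 0, 0, 0, 0], [0, 0.003, 0, 0, 0, 0], [0, 0.004, 0, 0, 0, 0], [0, 0.005, 0, 0, 0, 0]]}}

```text
t: 27.9
tool_pos: [0.5306, 0.0197, 0.2772]
orientation: [-2.331, -2.106, -0.0]
force: [-1.9, 2.1, -1.0]
opening: 0.0005
gripper_force: 1.0
```

```bash
cat >> chk.py <<'E'
ys,xs=np.nonzero(mask(s,(0,150,190),(6,255,255),(295,130,345,205)));print("bright top",xs.mean(),ys.mean(),len(xs))
E
python3 chk.py
```

```text
27.9 [0.5306 0.0197 0.2772] [-1.9075  2.0988 -0.9885] 0.0004901432448791224
red [321.8545 171.6182] [319 166   7  12  55]
orange in win+ (array([329.1351, 205.2252]), array([322, 201,  19,  11, 111], dtype=int32))
bright top 322.7857142857143 167.57142857142858 14
```

Request:
{"fn": "arm_command", "kwargs": {"increments": [[0, 0.001, 0, 0, 0, 0], [0, 0.002, 0, 0, 0, 0], [0, 0.003, 0, 0, 0, 0], [0, 0.004, 0, 0, 0, 0], [0, 0.005, 0, 0, 0, 0]]}}

```text
t: 28.58
tool_pos: [0.5316, 0.0195, 0.2771]
orientation: [-2.331, -2.106, -0.0]
force: [-2.2, 1.1, 0.6]
opening: 0.0004
gripper_force: 0.9
```

```bash
python3 chk.py
```

```text
28.575 [0.5316 0.0195 0.2771] [-2.2203  1.1248  0.6455] 0.0003814450818623503
red [320.3864 172.6591] [318 168   6  11  44]
orange in win+ (array([329.469 , 205.0442]), array([322, 201,  19,  11, 113], dtype=int32))
bright top 320.6666666666667 169.73333333333332 15
```

The head top is now at (320.7,169.7), and home was predicted at (320.9,169.3), with the pin upright again. It has dropped home, so I'll stop and back off.

Request:
{"fn": "arm_command", "kwargs": {"increments": [[0, -0.02, 0, 0, 0, 0], [0, -0.06, 0, 0, 0, 0], [0, -0.1, 0, 0, 0, 0], [0, -0.1, -0.2, 0, 0, 0], [0, -0.1, -0.4, 0, 0, 0]]}}

```text
t: 29.25
tool_pos: [0.5108, 0.0216, 0.3576]
orientation: [-2.33, -2.106, 0.001]
force: [0.6, -0.1, 0.8]
opening: 0.0004
gripper_force: 0.0
```

Request:
{"fn": "arm_command", "kwargs": {"increments": [[-0.1, 0, -0.2, 0, 0, 0], [-0.3, 0, -0.3, 0, 0, 0], [-0.5, 0, -0.3, 0, 0, 0], [-0.75, 0, -0.3, 0, 0, 0], [-0.9, 0, -0.3, 0, 0, 0]]}}

```text
t: 29.88
tool_pos: [0.4926, -0.1593, 0.4173]
orientation: [2.332, 2.104, -0.0]
force: [0.4, -0.2, 0.3]
opening: 0.0003
gripper_force: 0.0
```

```bash
python3 chk.py; python3 - <<'E'
from h import *
s=read_camera("scene");t=read_camera("top")
im=np.hstack([t["image"][180:280,190:290],s["image"][145:245,270:370]])
cv2.imwrite("pics/p9.png",cv2.resize(im,(800,400),interpolation=2)[:,:,::-1])
ce,b=cen(mask(s,(0,150,90),(6,255,255),(295,130,345,205)))
for h in(.054,.041): print(h,proj(s,[.507,.1318,h+.057]))
E
```

```text
29.875 [ 0.4926 -0.1593  0.4173] [ 0.4455 -0.2361  0.2757] 0.00028036283855234186
red [320.1429 173.7143] [318 168   6  12  56]
orange in win+ (array([329.469 , 205.0442]), array([322, 201,  19,  11, 113], dtype=int32))
bright top 320.6666666666667 169.73333333333332 15
0.054 [[320.8234 170.2174]]
0.041 [[320.5565 174.156 ]]
```

View pics/p9.png

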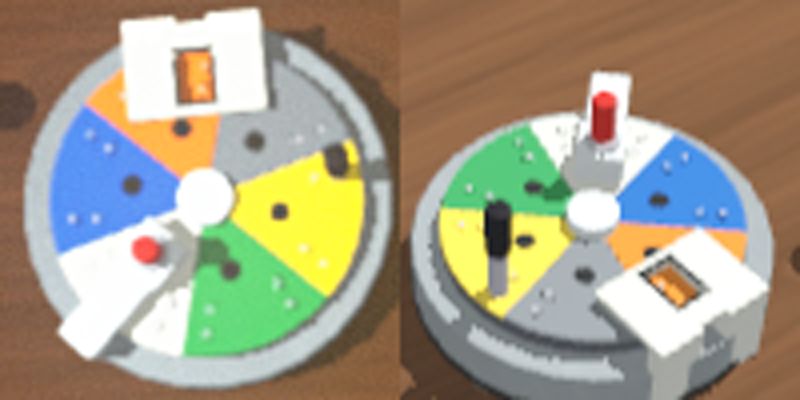

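The pin is upright and home: its head fell 4.0 px, against 3.9 px expected for 13 mm. Orange still fills the window and the robot is clear, so I'll hand the job in.

```bash
python3 -c "
from plant import *
print(close_job())"
```

```text
the job is handed in; nothing more can be done
None
```

The job is handed in at about 30 s of the 58 s: orange fills the window, the lock pin is fully home in the guide, I stopped pushing once it dropped (at most about 3 N in the readings after each nudge), and the robot is clear; no verdict came back.

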